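# Clamp a batten to a shelf board

## Task

A wooden batten lies on a piece of chipboard shelf under an upright F-clamp. Slide the clamp's free jaw gently down its bar by pressing it close to the bar, until the pad meets the batten and the jaw tilts and binds hard on the bar; only then screw the handle clockwise until the clamp is firmly tight (about 40 N under the pad, never above 65 N), and let go. Leave the batten and board in place and the other things alone.

Things in the scene. Friction and masses are not known exactly. Their poses are not given: they have to be found in the camera images.
- clamp: F-clamp standing upright, its flat steel base plate (205 x 110 mm, 16 mm thick; the fixed jaw) let 0 to 8 mm into the bench and bolted down. Bar: 22 x 12 mm, upright, its top 190 mm above the origin. Origin: underside of the base plate, on the bar's axis; z up; the base plate and the free jaw's arm reach from the bar along the clamp's -x.
- jaw: Grey free jaw on a loose sleeve 36 mm high (1.5 mm play each side of the bar). Origin: middle of the sleeve on the bar's axis, 130 to 160 mm above the clamp's origin at first. Its arm reaches along its -x; the screw's axis is 75 mm from the bar's. It hangs by friction, sagging about 0.09 rad; 2 to 6 N straight down within 30 mm of the bar's axis slides it, pressed at the screw end it jams.
- lugs: The jaw's two thumb lugs, one on each side of the sleeve: upright grey blocks 26 x 26 mm with flat tops, centred 42 mm from the bar's axis along the jaw's +y and -y, tops 30 mm above the jaw's origin. Press on the top of either with the closed fingers to slide the jaw. Origin as the jaw's. They bend if pressed with more than 30 N.
- lug_left (a point): centre of the flat top of the lug on the jaw's +y side
- lug_right (a point): centre of the flat top of the lug on the jaw's -y side
- jaw_tilt (a joint): tilt of the free jaw, rad: about -0.09 when it hangs (screw end low). Once the pad stands on the work, pressing the lugs on (about 5 N, some 12 mm) takes it to +0.083 (screw end high), where the sleeve's corners bite on the bar and the force rises steeply; 15 to 22 N on a lug binds it well, near +0.1.
- spindle: Steel screw spindle with a round rubber pad (32 mm across, 12 mm high) at its foot. Origin: centre of the pad's flat lower face, 45 mm below the jaw's origin with the screw fully back; z up along the screw.
- handle (a joint): turn of the screw handle, rad, 0 (fully back) to 3; starts at 0 to 0.3. Clockwise from above is positive and feeds the spindle, with the handle, 6 mm per rad down out of the jaw; once the pad bears, the jaw lifts instead and the handle hardly sinks. To turn it takes 0.21 N m plus 0.006 per N under the pad: 0.45 N m at 40 N, 0.60 at 65 N; 0.1 or so less stays on it in a pause (0.35 at 40 N). Let go above 35 N it eases back to that.
- handle_grip (a point): middle of the screw's T-handle, a round wooden crossbar 64 mm long and 16 mm thick, on the screw's axis 105 mm above the pad's face, on a 12 mm stem; x along the bar, z up along the screw. It leans with the jaw (about 0.1 rad once bound): grip across the bar with the fingers along the screw's own axis and turn about that axis; a hard sideways or upward pull frees the jaw.
- batten: Loose pale wooden batten, 170 mm long (its y), 40 mm wide (x), 20 mm high, lying across the board under the pad. Origin: centre of its underside.
- board: Loose chipboard shelf offcut 145 x 180 x 22 mm lying on the clamp's base plate. Origin: centre of its underside.
- washer: Bystander: steel washer 34 mm across, 6 mm high, lying on the board. Origin: centre of its underside.
- driver: Bystander: screwdriver about 0.2 m long, lying on the bench to the clamp's right as the robot sees it.
- bottle: Bystander: white bottle 72 mm across, 230 mm tall. Origin: centre of its underside.
- pot: Bystander: steel pot 180 mm across, 110 mm tall. Origin: centre of its underside.
- tin: Bystander: metal tin 80 mm across, 75 mm tall. Origin: centre of its underside.
- tray: Bystander: open grey tray 120 x 160 x 45 mm. Origin: centre of its underside.
Not all that is in view belongs to the job. Of the things like the batten, leave any that is black, green or turquoise; of the rest the smaller one is meant.

How it is judged:
On the way, in this order (a step that is already met when the one before it is completed fails the run):
1. the jaw has been slid down until its pad presses the batten (over 2 N) and the jaw is tilted screw end up (over 0.09 rad), binding on the bar, before the screw is turned in (handle under 0.5 rad) (contact force between spindle and batten above 2 N and value of joint jaw_tilt above 0.09 rad and value of joint handle below 0.5 rad), for 0.2 s.
2. the screw is tight: the pad presses the batten with over 20 N (contact force between spindle and batten above 20 N), for 0.2 s.
At the end, for the whole second after the job is handed in: The pad presses the batten with 20 to 65 N, the jaw still tilted screw end up (over 0.09 rad), batten and board at rest within 12 mm of where they lay (contact force between spindle and batten above 20 N and value of joint jaw_tilt above 0.09 rad and distance of each of batten, board from where it was at the start of the episode below 0.012 m and linear speed of batten below 0.01 m/s); the robot touches nothing.
It fails at once if the batten is crushed: the pad presses it with over 65 N (contact force between spindle and batten above 65 N).
It fails at once if a thumb lug is pressed with over 30 N (contact force between anything else and lugs above 30 N).
It fails at once if a bystander is moved by more than 30 mm (distance of any of washer, driver, bottle, pot, tin, tray from where it was at the start of the episode above 0.03 m).
It also fails if it takes over 50 s, if anything falls off the work surface, if the arm or the gripper's body presses on something with over 40 N, if the wrist force passes 120 N, or if a joint passes its speed limit or range.

## Robot

A 6-joint arm with a two-finger parallel gripper is mounted at the origin on the work surface. World frame = base frame: x ahead of the robot, y to its left, z up, the work surface at z = 0. Lengths are in m, angles in rad, forces in N, time in s.
With the tool pointing down it reaches from about 0.375 to 0.975 m from the base axis. Payload 3.8 kg.
Tool frame: the origin (TCP) lies midway between the tips of the shut fingers; the grasp point (between the pads) lies 19 mm behind it; z points along the fingers, y is the line along which they close (so a half turn about z gives the same grasp; the last joint's range is limited). The gripper opens to 88 mm and grips with 3 to 60 N. Pads are 18 mm wide; open, the fingers measure 123 mm over their backs; the gripper's body (75 mm by 187 mm) begins 45 mm behind the grasp point.
Start: joints at [1.076, 0.264, 1.604, -0, 1.274, -0.037], TCP at [0.298, 0.605, 0.239] pointing down, gripper open.
Joint ranges: [-2.63, 2.63], [-0.94, 2.18], [0.31, 2.57], [-1.31, 4.45], [0, 2.66], [-2.55, 2.55]. Speed limits (rad/s): [2.57, 2.57, 3.14, 3.14, 3.14, 3.14].

## Interface

Orientations are given as a rotation vector (axis times angle).
In Python, from plant import bot gives the robot as it stands.
- The arm moves only by the tool drive_tool, never from a script. Its argument "targets" is a list of rows, each a list of 5 numbers: the shift along the tool's x, y, z in cm, then the turn about the tool's z in rad, then the closure, from 0 (fully open) to 1 (shut). In form: [[x, y, z, roll, jaw], ...]. A call has 1 to 8 rows; each row is the pose to reach, as a shift and turn from the pose commanded when the call began, along the tool's axes at that moment; what a row does not reach only later rows make up. A row lasts 1/10 s, in which the tool goes at most 50 mm and 8.59 degrees, less where a joint would pass 70% of its speed; a pose out of reach is approached as far as the arm can. A call with a gripper value outside its range is refused whole. The fingers move at their own pace and stop on an object; the grip force is fixed at half the most. Time passes only in rows, so rows that repeat a pose let the fingers close. It gives the time, the measured TCP pose, the force, the opening and the grip force at its end, in the units of the state.
- bot.state(): the state, without advancing time (a new reading comes with each control period).
- bot.get_image(name): name is "scene" or "top" or "wrist"; returns a dict with "img" (480x640x3 uint8, blue, green, red), "vertical_fov" (degrees; the focal length in pixels is half the picture's height over the tangent of half this angle, whatever the lens; pixels are square), "cx", "cy" (the principal point, pixels), "distortion" ([k1, k2, p1, p2, k3] as OpenCV has them; the pictures are not rectified), "extrinsics" (4x4, takes a point from world to camera coordinates). Camera axes: x right, y down, z forward; pixel columns grow to the right and rows downward; lengths in m; the calibration is good to about 2 mm. A picture is of the moment at which its call begins. There is no depth.
- bot.close_job(): hands the job in; it is judged then, once.
The state is a dict: "clock": time; "joint_pos": joint angles; "joint_velocities": joint speeds; "tau": joint torques, N m; "position": TCP position; "tool_rot": TCP orientation; "contact_force": force on the tool from outside, world axes, zero at the start; "torque": the same for the moment, N m; "gripper_width": finger opening in m; "finger_force": force on a finger pad.
Only numpy, scipy, OpenCV 4.12 (cv2) and the standard library are available. Lean on these libraries where they do the work, as an engineer would, in place of code of your own. Each camera call takes 0.05 s, during which the arm holds its last target. There are 200 camera calls.

## Working session

There is one attempt and no reset: what is moved stays moved. The work goes in short steps, Python scripts to look and compute and a tool call to move; the robot and the scene stay as the last step left them, time stands still between calls to the robot, and variables do not carry over. Pictures are saved under pics/ and viewed, at most 10 in all, crops included, and the job is handed in when it is done.

Besides the shell and the picture viewer there is one more tool, called after "Call:" by a JSON object that holds its "method" and its "body", one argument or row to a line. drive_tool: Moves the arm, as the interface text tells. Its arguments: {"type":"object","properties":{"targets":{"type":"array"}},"required":["targets"]}

```bash
mkdir -p pics; ls; cat > h.py <<'E'
import numpy as np, cv2
from plant import bot
def cam(n):
    d=bot.get_image(n); f=240/np.tan(np.radians(d["vertical_fov"])/2)
    d["K"]=np.array([[f,0,d["cx"]],[0,f,d["cy"]],[0,0,1.]]); d["D"]=np.array(d["distortion"],float); d["T"]=np.array(d["extrinsics"]); return d
def ray(d,uv):
    p=cv2.undistortPoints(np.array([[uv]],float),d["K"],d["D"])[0,0]
    R,t=d["T"][:3,:3],d["T"][:3,3]; v=R.T@np.r_[p,1]; return -R.T@t, v/np.linalg.norm(v)
def plane(d,uv,z):
    o,v=ray(d,uv); return o+v*(z-o[2])/v[2]
def tri(*obs):
    A=np.zeros((3,3));b=np.zeros(3)
    for d,uv in obs:
        o,v=ray(d,uv);P=np.eye(3)-np.outer(v,v);A+=P;b+=P@o
    return np.linalg.solve(A,b)
def proj(d,X):
    return cv2.projectPoints(np.array(X,float).reshape(-1,3),cv2.Rodrigues(d["T"][:3,:3])[0],d["T"][:3,3],d["K"],d["D"])[0][:,0]
E
python3 - <<'E'
from h import *
import pickle
D={}
for n in ("scene","top"):
    d=cam(n);D[n]=d;cv2.imwrite(f"pics/{n}0.png",d["img"]);print(n,(-d["T"][:3,:3].T@d["T"][:3,3]).round(3),d["D"],d["vertical_fov"])
pickle.dump(D,open("d0.pkl","wb"))
s=bot.state();print(s)
E
```

```text
pics
scene [ 1.472 -0.022  1.421] [-0.02471347  0.          0.          0.          0.        ] 43.10682424477025
top [ 0.319 -0.048  1.662] [-0.06897877  0.          0.          0.          0.        ] 43.60952079561809
{'clock': 0.1, 'joint_pos': array([ 1.07611457e+00,  2.64703681e-01,  1.60523236e+00, -3.44660989e-05,
        1.27370293e+00, -3.69076985e-02]), 'joint_velocities': array([-0.00200723, -0.00119548, -0.00376237, -0.00065278, -0.00099898,
        0.0013891 ]), 'tau': array([-3.06642323e-04, -5.03619254e+01, -3.58070397e+01,  7.30701140e-02,
        2.33403855e-02, -8.88310183e-05]), 'position': array([0.29802879, 0.60492655, 0.23749782]), 'tool_rot': array([-0.71267706, -3.05916799,  0.00311456]), 'contact_force': array([ 0.22534546, -0.51902131, -0.30916203]), 'torque': array([ 0.0585393 ,  0.03426494, -0.0091175 ]), 'finger_force': 0.0, 'gripper_width': 0.08799694635715855}
```

View pics/scene0.png

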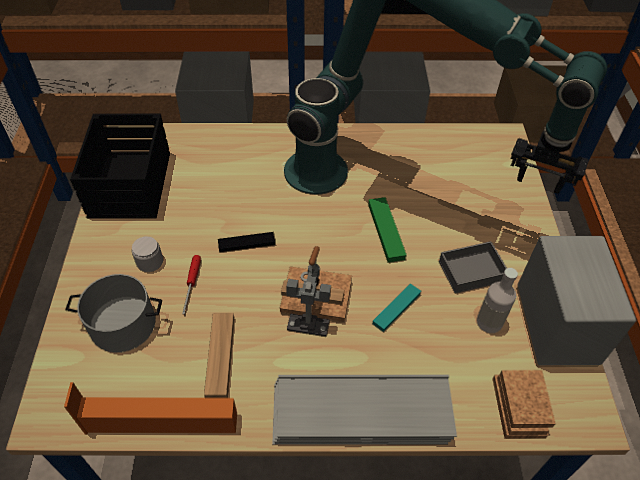

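View pics/top0.png

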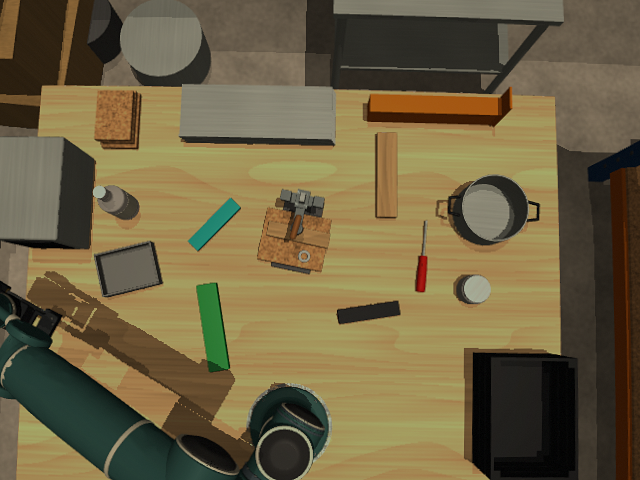

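Scene: the clamp is at about (315,295), with the arm towards the robot. Top: the clamp is at (300,220), the sleeve and lugs at (302,202). Batten-like things in the top view are black (368,312), green (213,325), turquoise (214,224), a large pale one (386,175), and a small pale one under the clamp's pad (300,232). The last fits: it is the smaller of those not excluded, and it lies under the pad. I'll confirm with an enlarged crop.

```bash
python3 - <<'E'
import pickle,cv2,numpy as np
D=pickle.load(open("d0.pkl","rb"))
a=cv2.resize(D["top"]["img"][180:280,250:345],None,fx=4,fy=4,interpolation=cv2.INTER_CUBIC)
b=cv2.resize(D["scene"]["img"][240:340,270:365],None,fx=4,fy=4,interpolation=cv2.INTER_CUBIC)
cv2.imwrite("pics/c1.png",np.hstack([a,b]))
E
```

```text
(no output)
```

View pics/c1.png

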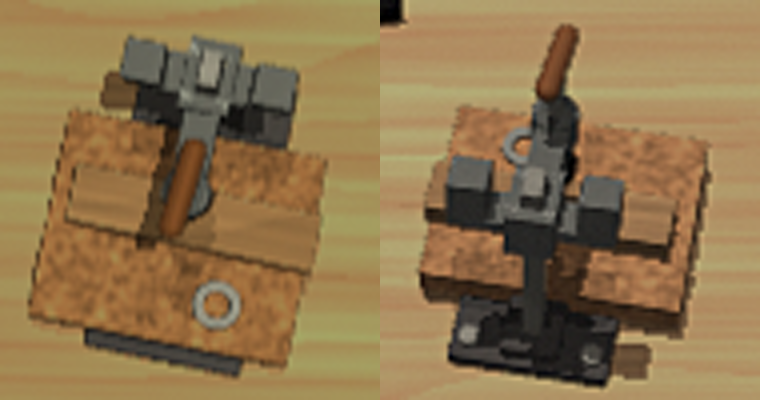

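The crop confirms it: the pale batten runs across the board under the pad, with the T-handle above it. The washer is at crop (217,305). Lug tops are at crop (144,61) and (275,86), and the bar top is at (210,70).

```bash
python3 - <<'E'
import pickle
from h import *
D=pickle.load(open("d0.pkl","rb"));t,s=D["top"],D["scene"]
T=lambda x,y:(t,(250+(x-1.5)/4,180+(y-1.5)/4)); S=lambda x,y:(s,(270+(x-380-1.5)/4,240+(y-1.5)/4))
for n,a,b in [("bar",T(210,70),S(535,188)),("lugL",T(144,60),S(603,193)),("lugR",T(276,86),S(470,172)),("hA",T(190,145),S(552,90)),("hB",T(172,228),S(570,35))]:
    X=tri(a,b);print(n,X.round(4),[ (proj(d,X)[0]-uv).round(2) for d,uv in (a,b)])
print("bar z.186",plane(*T(210,70),.186).round(4))
X=[plane(*T(*p),.175) for p in((144,60),(276,86))];print(X)
for z in(.05,.06):print("batten",[plane(*T(*p),z).round(4) for p in((72,170),(66,220),(313,225),(306,270))])
st=bot.state();print(st["position"],cv2.Rodrigues(st["tool_rot"])[0].round(3))
E
```

```text
bar [ 0.5978 -0.0227  0.1799] [array([-0.33, -0.  ]), array([-0.33,  0.01])]
lugL [0.6028 0.0191 0.1816] [array([-0.5 , -0.01]), array([-0.51,  0.02])]
lugR [ 0.588  -0.0638  0.1833] [array([-0.51,  0.  ]), array([-0.51,  0.  ])]
hA [ 0.5451 -0.0122  0.2116] [array([-0.36, -0.  ]), array([-0.35,  0.01])]
hB [ 0.4947 -0.0013  0.2039] [array([-0.76, -0.01]), array([-0.72,  0.02])]
bar z.186 [ 0.5966 -0.0237  0.186 ]
[array([0.60410132, 0.01816002, 0.175     ]), array([ 0.58950428, -0.0651897 ,  0.175     ])]
batten [array([0.5512, 0.0704, 0.05  ]), array([0.5169, 0.0734, 0.05  ]), array([ 0.5175, -0.0938,  0.05  ]), array([ 0.4868, -0.0897,  0.05  ])]
batten [array([0.5497, 0.0697, 0.06  ]), array([0.5157, 0.0727, 0.06  ]), array([ 0.5163, -0.0935,  0.06  ]), array([ 0.4857, -0.0894,  0.06  ])]
[0.29802879 0.60492655 0.23749782] [[-0.897  0.442 -0.001]
 [ 0.442  0.897 -0.002]
 [ 0.    -0.002 -1.   ]]
```

Call:
{"method": "drive_tool", "body": {
  "targets": [
    [-53.2,-38.4,-2,1.29,1],
    [-53.2,-38.4,-2,1.29,1],
    [-53.2,-38.4,-2,1.29,1],
    [-53.2,-38.4,-2,1.29,1],
    [-53.2,-38.4,-2,1.29,1],
    [-53.2,-38.4,-2,1.29,1],
    [-53.2,-38.4,-2,1.29,1],
    [-53.2,-38.4,-2,1.29,1]
  ]
}}

```text
clock: 0.9
position: [0.486, 0.2503, 0.2506]
tool_rot: [-2.322, -2.116, 0.001]
contact_force: [0.8, 0.0, -0.6]
gripper_width: 0.0263
finger_force: 0.0
```

```bash
cat > st.py <<'E'
from h import *
import sys
s=bot.state();R=cv2.Rodrigues(s["tool_rot"])[0]
print(s["clock"],s["position"].round(4),"F",s["contact_force"].round(2),"M",s["torque"].round(3),"w",s["gripper_width"],"j6",s["joint_pos"][5].round(3))
print("y yaw",np.arctan2(R[1,1],R[0,1]).round(3),"z",R[:,2].round(3))
if len(sys.argv)>1:
    t=np.array(eval(sys.argv[1]));print("tool delta cm",(100*R.T@(t-s["position"])).round(2))
E
python3 st.py "[.6055,.0255,.257]"
```

```text
0.9 [0.486  0.2503 0.2506] F [ 0.78  0.03 -0.58] M [-0.022  0.048 -0.034] w 0.026313032560017914 j6 0.523
y yaw -0.093 z [-0. -0. -1.]
tool delta cm [-21.28  13.99  -0.64]
```

Call:
{"method": "drive_tool", "body": {
  "targets": [
    [-21.3,14.0,-0.6,0.084,1],
    [-21.3,14.0,-0.6,0.084,1],
    [-21.3,14.0,-0.6,0.084,1],
    [-21.3,14.0,-0.6,0.084,1],
    [-21.3,14.0,-0.6,0.084,1],
    [-21.3,14.0,-0.6,0.084,1],
    [-21.3,14.0,-0.6,0.084,1],
    [-21.3,14.0,-0.6,0.084,1]
  ]
}}

```text
clock: 1.7
position: [0.6059, 0.0288, 0.2563]
tool_rot: [-2.402, -2.023, 0.001]
contact_force: [-0.3, 0.5, -0.4]
gripper_width: 0.0004
finger_force: 0.0
```

```bash
python3 st.py "[.6055,.0255,.19]"; python3 - <<'E'
from h import *
d=cam("wrist");cv2.imwrite("pics/w1.png",d["img"])
for n in ("scene","top"):
  q=cam(n);cv2.imwrite(f"pics/{n}1.png",q["img"])
E
```

```text
1.7 [0.6059 0.0288 0.2563] F [-0.33  0.5  -0.35] M [-0.06   0.09   0.047] w 0.0004137041005123674 j6 0.177
y yaw -0.171 z [-0.001  0.001 -1.   ]
tool delta cm [-0.34  0.02  6.63]
```

View pics/w1.png

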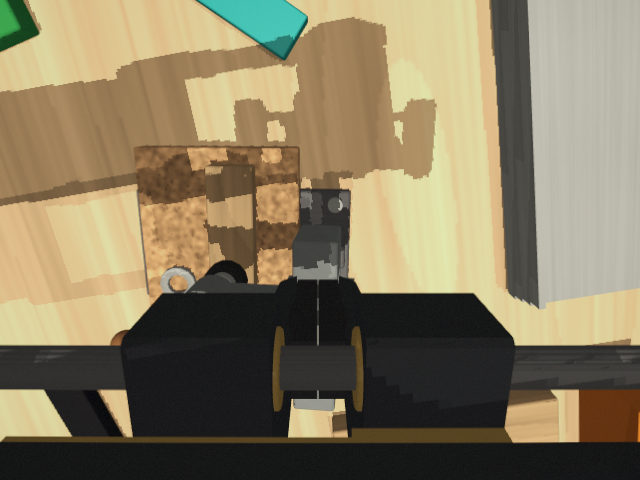

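The wrist view shows the shut fingers (318,290) lined up with the left lug (317,250). Now going down to just above it.

Call:
{"method": "drive_tool", "body": {
  "targets": [
    [0,0,3,0,1],
    [0,0,6,0,1],
    [0,0,6.5,0,1],
    [0,0,6.8,0,1],
    [0,0,7.1,0,1],
    [0,0,7.4,0,1],
    [0,0,7.7,0,1],
    [0,0,8.0,0,1]
  ]
}}

```text
clock: 2.65
position: [0.6078, 0.0281, 0.1786]
tool_rot: [2.402, 2.022, 0.004]
contact_force: [0.4, 0.9, 3.1]
gripper_width: 0.0
finger_force: 1.6
```

```bash
python3 st.py "[.6055,.0255,.17]"
```

```text
2.65 [0.6078 0.0281 0.1786] F [0.42 0.85 3.06] M [ 0.083  0.103 -0.041] w 1.8807368466725906e-05 j6 0.176
y yaw -0.171 z [ 0.003  0.    -1.   ]
tool delta cm [-0.3  -0.19  0.85]
```

Call:
{"method": "drive_tool", "body": {
  "targets": [
    [0,0,0.3,0,1],
    [0,0,0.7,0,1],
    [0,0,1.1,0,1],
    [0,0,1.5,0,1],
    [0,0,1.9,0,1],
    [0,0,2.3,0,1],
    [0,0,2.7,0,1],
    [0,0,3.0,0,1]
  ]
}}

```text
clock: 3.45
position: [0.6077, 0.0281, 0.1473]
tool_rot: [2.402, 2.023, 0.003]
contact_force: [2.2, 1.5, 5.2]
gripper_width: 0.0009
finger_force: 2.0
```

Call:
{"method": "drive_tool", "body": {
  "targets": [
    [0,0,0.2,0,1],
    [0,0,0.4,0,1],
    [0,0,0.6,0,1],
    [0,0,0.8,0,1],
    [0,0,1.0,0,1]
  ]
}}

```text
clock: 3.95
position: [0.6077, 0.028, 0.1375]
tool_rot: [2.402, 2.023, 0.003]
contact_force: [0.7, 0.1, 0.8]
gripper_width: 0.0009
finger_force: 0.4
```

Call:
{"method": "drive_tool", "body": {
  "targets": [
    [0,0,0.15,0,1],
    [0,0,0.3,0,1],
    [0,0,0.4,0,1],
    [0,0,0.5,0,1]
  ]
}}

```text
clock: 4.35
position: [0.6059, 0.0277, 0.1309]
tool_rot: [-2.402, -2.023, 0.003]
contact_force: [-0.1, 0.1, 1.0]
gripper_width: 0.0006
finger_force: 0.2
```

Call:
{"method": "drive_tool", "body": {
  "targets": [
    [0,0,0.1,0,1],
    [0,0,0.2,0,1],
    [0,0,0.3,0,1],
    [0,0,0.4,0,1]
  ]
}}

```text
clock: 4.75
position: [0.6069, 0.0279, 0.1284]
tool_rot: [2.403, 2.023, 0.001]
contact_force: [-1.0, -1.2, 4.0]
gripper_width: 0.0002
finger_force: 1.8
```

```bash
python3 st.py; python3 - <<'E'
from h import *
o=[]
for n,(r,c) in {"scene":(235,255),"top":(175,240)}.items():
  q=cam(n);cv2.imwrite(f"pics/{n}2.png",q["img"]);o.append(cv2.resize(q["img"][r:r+110,c:c+110],(400,400),interpolation=cv2.INTER_CUBIC))
cv2.imwrite("pics/c2.png",np.hstack(o))
E
```

```text
4.75 [0.6069 0.0279 0.1284] F [-1.03 -1.17  3.97] M [-0.147  0.198 -0.016] w 0.00018416158027195835 j6 0.176
y yaw -0.171 z [ 0.001 -0.    -1.   ]
```

View pics/c2.png

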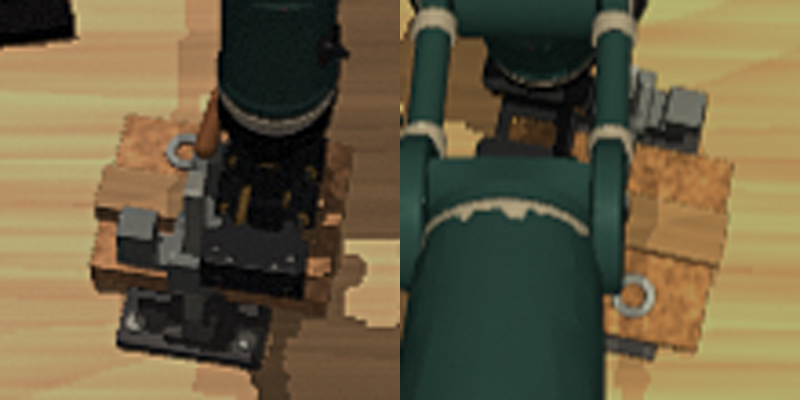

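The view shows the jaw far down (right lug at crop (138,228)) and the bar top clear of the gripper body. I'll press on in small steps and watch the force.

Call:
{"method": "drive_tool", "body": {
  "targets": [
    [0,0,0.1,0,1],
    [0,0,0.2,0,1],
    [0,0,0.3,0,1]
  ]
}}

```text
clock: 5.15
position: [0.6081, 0.0277, 0.1259]
tool_rot: [2.401, 2.022, 0.004]
contact_force: [1.8, -1.8, 5.3]
gripper_width: 0.0004
finger_force: 2.7
```

Call:
{"method": "drive_tool", "body": {
  "targets": [
    [0,0,0.1,0,1],
    [0,0,0.2,0,1]
  ]
}}

```text
clock: 5.35
position: [0.6088, 0.0276, 0.1243]
tool_rot: [2.4, 2.022, 0.005]
contact_force: [1.7, -1.8, 5.4]
gripper_width: 0.0006
finger_force: 3.0
```

Call:
{"method": "drive_tool", "body": {
  "targets": [
    [0,0,0.1,0,1],
    [0,0,0.2,0,1]
  ]
}}

```text
clock: 5.55
position: [0.6092, 0.0277, 0.1234]
tool_rot: [2.4, 2.021, 0.006]
contact_force: [-0.7, -1.1, 14.2]
gripper_width: 0.0002
finger_force: 6.6
```

Call:
{"method": "drive_tool", "body": {
  "targets": [
    [0,0,0.03,0,1],
    [0,0,0.03,0,1]
  ]
}}

```text
clock: 5.75
position: [0.6092, 0.0277, 0.1235]
tool_rot: [2.4, 2.021, 0.006]
contact_force: [-0.3, -1.0, 11.2]
gripper_width: 0.0005
finger_force: 5.8
```

Call:
{"method": "drive_tool", "body": {
  "targets": [
    [0,0,0.06,0,1],
    [0,0,0.1,0,1],
    [0,0,0.1,0,1]
  ]
}}

```text
clock: 6.05
position: [0.6093, 0.0277, 0.1232]
tool_rot: [2.4, 2.021, 0.007]
contact_force: [-1.8, -1.6, 15.0]
gripper_width: 0.0005
finger_force: 7.4
```

Call:
{"method": "drive_tool", "body": {
  "targets": [
    [0,0,0.06,0,1],
    [0,0,0.12,0,1],
    [0,0,0.12,0,1],
    [0,0,0.12,0,1]
  ]
}}

```text
clock: 6.45
position: [0.6095, 0.0277, 0.1229]
tool_rot: [2.4, 2.021, 0.007]
contact_force: [-3.1, -1.7, 18.7]
gripper_width: 0.0005
finger_force: 9.3
```

Call:
{"method": "drive_tool", "body": {
  "targets": [
    [0,0,0.05,0,1],
    [0,0,0.05,0,1],
    [0,0,0.05,0,1]
  ]
}}

```text
clock: 6.75
position: [0.6096, 0.0277, 0.1228]
tool_rot: [2.4, 2.021, 0.007]
contact_force: [-4.3, -1.2, 20.6]
gripper_width: 0.0002
finger_force: 10.0
```

Call:
{"method": "drive_tool", "body": {
  "targets": [
    [0,0,-1,0,1],
    [0,0,-4,0,1],
    [0,0,-8,0,1],
    [0,0,-12,0,1],
    [-6,0,-14,0,1],
    [-10,0,-14,0,1],
    [-14,0,-14,0,1],
    [-14,0,-14,0,1]
  ]
}}

```text
clock: 7.55
position: [0.5816, -0.1142, 0.2573]
tool_rot: [2.408, 2.018, -0.003]
contact_force: [0.3, 0.9, -0.3]
gripper_width: 0.0002
finger_force: 0.0
```

```bash
python3 st.py; python3 - <<'E'
from h import *
import pickle
o=[];D={}
for n,(r,c) in {"scene":(235,255),"top":(175,240)}.items():
  q=cam(n);D[n]=q;cv2.imwrite(f"pics/{n}3.png",q["img"]);o.append(cv2.resize(q["img"][r:r+100,c:c+100],(400,400),interpolation=cv2.INTER_CUBIC))
pickle.dump(D,open("d3.pkl","wb"))
cv2.imwrite("pics/c3.png",np.hstack(o))
E
```

```text
7.55 [ 0.5816 -0.1142  0.2573] F [ 0.31  0.92 -0.35] M [-0.071  0.09   0.01 ] w 0.00019684819639162866 j6 -0.059
y yaw -0.176 z [-0.001 -0.001 -1.   ]
```

View pics/c3.png

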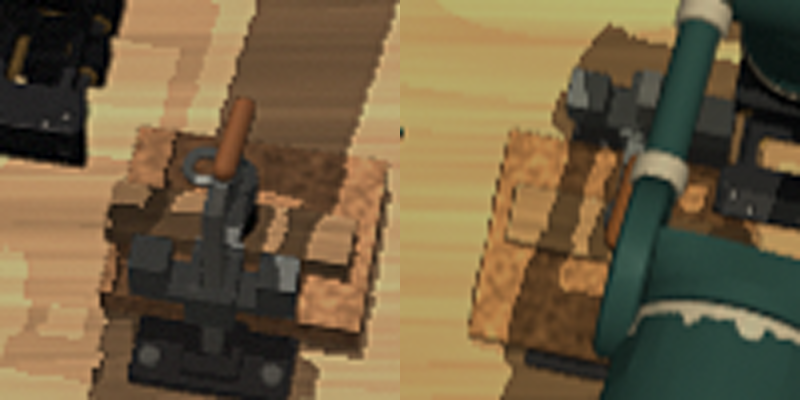

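The scene view shows the jaw down and the handle bar running from crop (245,100) to (226,178). Next is the handle position from these points.

```bash
python3 - <<'E'
import pickle
from h import *
D=pickle.load(open("d3.pkl","rb"));s=D["scene"]
P=lambda x,y:(255+(x-1.5)/4,235+(y-1.5)/4)
# end centres about on bar axis; near end lower by 6 mm
A=plane(s,P(244,104),.163);B=plane(s,P(227,172),.157);m=(A+B)/2
print(A,B,m,np.linalg.norm(A-B),"yaw",np.arctan2(*(B-A)[1::-1]))
st=bot.state();R=cv2.Rodrigues(st["tool_rot"])[0]
print(100*R.T@(np.r_[m[:2],.257]-st["position"]))
E
```

```text
[ 0.50284506 -0.0029764   0.163     ] [ 0.55339048 -0.01420189  0.157     ] [ 0.52811777 -0.00858915  0.16      ] 0.05212341828015859 yaw -0.21854035387390677
[ 9.10225005 -7.0828334   0.01184003]
```

Call:
{"method": "drive_tool", "body": {
  "targets": [
    [9.1,-7.0,0,-1.53,0],
    [9.1,-7.0,0,-1.53,0],
    [9.1,-7.0,0,-1.53,0],
    [9.1,-7.0,0,-1.53,0],
    [9.1,-7.0,0,-1.53,0],
    [9.1,-7.0,0,-1.53,0],
    [9.1,-7.0,0,-1.53,0],
    [9.1,-7.0,0,-1.53,0]
  ]
}}

```text
clock: 8.45
position: [0.5289, -0.0064, 0.2571]
tool_rot: [-0.827, -3.029, -0.001]
contact_force: [-0.4, -0.4, -0.6]
gripper_width: 0.0624
finger_force: 0.0
```

```bash
python3 st.py "[.528,-.0095,.25]"
```

```text
8.45 [ 0.5289 -0.0064  0.2571] F [-0.38 -0.43 -0.58] M [-0.003  0.019  0.032] w 0.06237082586363667 j6 -1.097
y yaw 1.038 z [-0.001  0.001 -1.   ]
tool delta cm [-0.08 -0.32  0.71]
```

Call:
{"method": "drive_tool", "body": {
  "targets": [
    [-0.1,-0.2,1,-0.31,0],
    [-0.1,-0.2,2,-0.31,0],
    [-0.1,-0.2,2,-0.31,0],
    [-0.1,-0.2,2,-0.31,0]
  ]
}}

```text
clock: 8.85
position: [0.5288, -0.0094, 0.2373]
tool_rot: [-0.366, -3.119, -0.001]
contact_force: [-0.9, -0.0, -0.2]
gripper_width: 0.0881
finger_force: 0.0
```

```bash
python3 st.py "[.528,-.0095,.141]"; python3 - <<'E'
from h import *
d=cam("wrist");cv2.imwrite("pics/w4.png",d["img"])
s=bot.state();R=cv2.Rodrigues(s["tool_rot"])[0]
X=s["position"]
print("proj TCP at handle z", proj(d,[X*[1,1,0]+[0,0,.16]]), proj(d,[[.5028,-.0035,.163],[.5534,-.0147,.157],[.528,-.0095,.160]]))
E
```

```text
8.85 [ 0.5288 -0.0094  0.2373] F [-0.91 -0.03 -0.23] M [ 0.026 -0.007 -0.009] w 0.08808108734921657 j6 -1.403
y yaw 1.337 z [-0.001  0.001 -1.   ]
tool delta cm [ 0.06 -0.03  9.63]
proj TCP at handle z [[316.8540122  242.82524193]] [[316.59342426 195.86851482]
 [318.07812748 282.14797276]
 [316.6271763  240.79920341]]
```

View pics/w4.png

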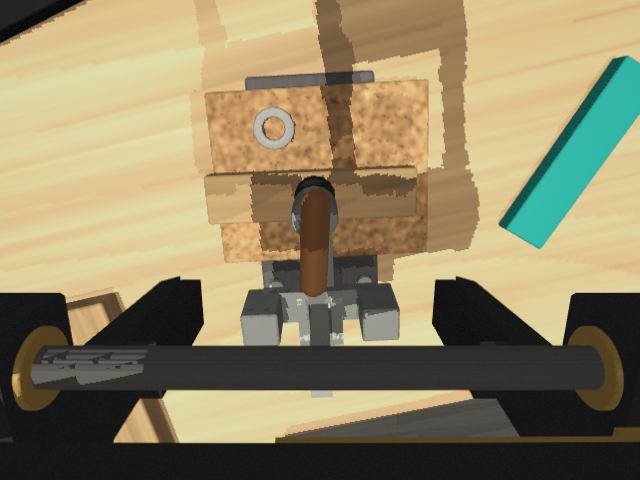

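The wrist view shows the handle from (316,192) to (313,294), about 1.4 mm left of the tool's centre line, and clear of both fingers. I'll correct for that and descend.

Call:
{"method": "drive_tool", "body": {
  "targets": [
    [0,-0.14,2,0.03,0],
    [0,-0.14,5,0.03,0],
    [0,-0.14,7.5,0.03,0],
    [0,-0.14,9,0.03,0],
    [0,-0.14,9.6,0.03,0],
    [0,-0.14,9.6,0.03,0]
  ]
}}

```text
clock: 9.5
position: [0.5287, -0.0119, 0.1416]
tool_rot: [-0.411, -3.114, -0.0]
contact_force: [0.1, 0.1, 0.1]
gripper_width: 0.0877
finger_force: 0.0
```

```bash
python3 st.py "[.528,-.0108,.141]"
```

```text
9.5 [ 0.5287 -0.0119  0.1416] F [0.13 0.09 0.11] M [ 0.053 -0.048 -0.015] w 0.08768488221710853 j6 -1.378
y yaw 1.308 z [-0.001  0.    -1.   ]
tool delta cm [0.1  0.09 0.06]
```

Call:
{"method": "drive_tool", "body": {
  "targets": [
    [0,0.08,0,0,0.3],
    [0,0.08,0,0,0.6],
    [0,0.08,0,0,0.75],
    [0,0.08,0,0,1],
    [0,0.08,0,0,1],
    [0,0.08,0,0,1],
    [0,0.08,0,0,1],
    [0,0.08,0,0,1]
  ]
}}

```text
clock: 10.3
position: [0.529, -0.0113, 0.1419]
tool_rot: [-0.41, -3.115, 0.0]
contact_force: [-0.7, 0.4, 0.1]
gripper_width: 0.0261
finger_force: 0.0
```

```bash
python3 st.py
```

```text
10.3 [ 0.529  -0.0113  0.1419] F [-0.67  0.37  0.1 ] M [-0.016 -0.03   0.041] w 0.026074122547930793 j6 -1.377
y yaw 1.309 z [-0.  0. -1.]
```

Call:
{"method": "drive_tool", "body": {
  "targets": [
    [0,0,0,0,1],
    [0,0,0,0,1],
    [0,0,0,0,1]
  ]
}}

```text
clock: 10.6
position: [0.529, -0.0112, 0.1418]
tool_rot: [-0.41, -3.115, -0.0]
contact_force: [0.1, 0.4, -0.8]
gripper_width: 0.015
finger_force: 29.9
```

```bash
python3 st.py
```

```text
10.6 [ 0.529  -0.0112  0.1418] F [ 0.1   0.36 -0.78] M [ 0.052 -0.007 -0.035] w 0.014958518245545374 j6 -1.377
y yaw 1.309 z [-0.  0. -1.]
```

Call:
{"method": "drive_tool", "body": {
  "targets": [
    [0,0,0,0.05,1],
    [0,0,0,0.1,1],
    [0,0,0,0.15,1],
    [0,0,0,0.2,1],
    [0,0,0,0.2,1]
  ]
}}

```text
clock: 11.1
position: [0.5291, -0.0114, 0.1417]
tool_rot: [0.718, 3.058, -0.001]
contact_force: [0.5, -1.3, -1.7]
gripper_width: 0.0146
finger_force: 29.7
```

```bash
python3 st.py
```

```text
11.1 [ 0.5291 -0.0114  0.1417] F [ 0.49 -1.31 -1.68] M [-0.108 -0.136  0.216] w 0.014648209815287269 j6 -1.178
y yaw 1.11 z [ 0. -0. -1.]
```

Call:
{"method": "drive_tool", "body": {
  "targets": [
    [0,0,0,0.05,1],
    [0,0,0,0.1,1],
    [0,0,0,0.15,1],
    [0,0,0,0.2,1],
    [0,0,0,0.2,1]
  ]
}}

```text
clock: 11.6
position: [0.5292, -0.0114, 0.1417]
tool_rot: [1.018, 2.972, -0.001]
contact_force: [2.4, -0.3, -2.7]
gripper_width: 0.0148
finger_force: 29.7
```

```bash
python3 st.py
```

```text
11.6 [ 0.5292 -0.0114  0.1417] F [ 2.39 -0.34 -2.66] M [-0.231 -0.14   0.437] w 0.014834647917139945 j6 -0.979
y yaw 0.911 z [ 0.    -0.001 -1.   ]
```

Call:
{"method": "drive_tool", "body": {
  "targets": [
    [0,0,0,0,1],
    [0,0,0,0,1],
    [0,0,0,0,1]
  ]
}}

```text
clock: 11.9
position: [0.5291, -0.0113, 0.1417]
tool_rot: [1.019, 2.971, -0.0]
contact_force: [2.1, -1.2, -4.2]
gripper_width: 0.0144
finger_force: 29.6
```

```bash
cat > avg.py <<'E'
from h import *
L=[]
for i in range(8): bot.get_image("wrist"); s=bot.state(); L.append(np.r_[s["contact_force"],s["torque"]])
L=np.array(L);print(L.mean(0).round(3),L.std(0).round(3),s["clock"])
E
python3 avg.py
```

```text
[ 2.892 -1.299 -4.636 -0.274 -0.304  0.441] [0.438 0.471 0.522 0.023 0.023 0.026] 12.3
```

Call:
{"method": "drive_tool", "body": {
  "targets": [
    [0,0,0,0,0.75],
    [0,0,0,0,0.6],
    [0,0,0,0,0.5],
    [0,0,0,0,0.45],
    [0,0,0,0,0.45],
    [0,0,0,0,0.45]
  ]
}}

```text
clock: 12.9
position: [0.529, -0.0112, 0.142]
tool_rot: [-1.021, -2.971, -0.0]
contact_force: [0.1, 0.2, -0.3]
gripper_width: 0.0482
finger_force: 0.0
```

```bash
python3 st.py;python3 - <<'E'
from h import *
d=cam("wrist");cv2.imwrite("pics/w5.png",d["img"])
E
```

```text
12.9 [ 0.529  -0.0112  0.142 ] F [ 0.07  0.24 -0.35] M [ 0.013 -0.016 -0.012] w 0.04819760015407258 j6 -0.977
y yaw 0.909 z [ 0.  0. -1.]
```

View pics/w5.png

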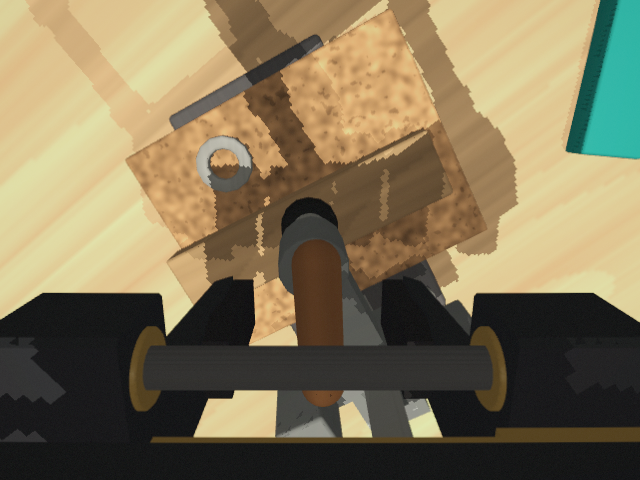

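The handle turned with the fingers (still aligned, (316,245) to (322,400)), and the fingers are open and clear of it. Retreating upward.

Call:
{"method": "drive_tool", "body": {
  "targets": [
    [0,0,-1,0,0.45],
    [0,0,-3,0,0.45],
    [0,0,-6,0,0.45],
    [0,0,-10,0,0.45],
    [0,0,-14,0,0.45],
    [-10,0,-14,0,0.45],
    [-14,0,-14,0,0.45],
    [-14,0,-14,0,0.45]
  ]
}}

```text
clock: 13.75
position: [0.6415, -0.0987, 0.2839]
tool_rot: [1.02, 2.968, 0.0]
contact_force: [-0.1, 1.0, 0.4]
gripper_width: 0.0485
finger_force: 0.0
```

```bash
python3 st.py;python3 - <<'E'
from h import *
o=[]
for n,(r,c) in {"scene":(235,255),"top":(175,240)}.items():
  q=cam(n);o.append(cv2.resize(q["img"][r:r+100,c:c+100],(400,400),interpolation=cv2.INTER_CUBIC))
cv2.imwrite("pics/c6.png",np.hstack(o))
E
```

```text
13.75 [ 0.6415 -0.0987  0.2839] F [-0.13  1.05  0.37] M [0.037 0.043 0.003] w 0.04851186635751982 j6 -1.1
y yaw 0.909 z [ 0.003 -0.001 -1.   ]
```

View pics/c6.png

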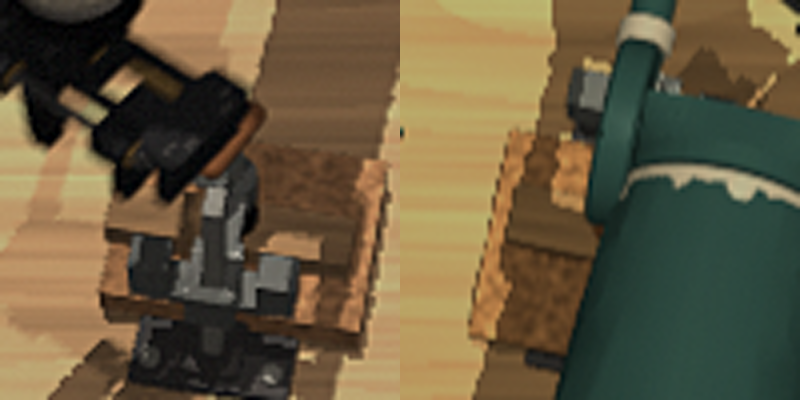

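The handle has turned, the jaw is still down, the board and batten are where they lay, and the arm is clear. Handing in.

```bash
python3 -c "
from plant import bot
print(bot.close_job())"
```

```text
the job is handed in; nothing more can be done
None
```

I slid the jaw down and bound it with about 20 N on the left lug, then tightened the screw to about 0.44 N m held, which I estimate as 35 to 50 N under the pad. The handle is released and the job handed in at about 14 s, with no result returned; I could not measure the pad force or jaw tilt directly.

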